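# Close a spring-flap clamp on a printed nut

### The arm

A 6-joint arm with a two-finger parallel gripper is mounted at the origin on a cart in front of the work surface, level with it; the furniture and walls round the work are solid. World frame = base frame: x ahead of the robot, y to its left, z up, the work surface at z = 0. Lengths are in m, angles in rad, forces in N, time in s.
With the tool pointing down it reaches from about 0.225 to 0.725 m from the base axis. Payload 3.1 kg.
Tool frame: the origin (TCP) lies at the very end of the fingers, on their centre line; the grasp point (between the pads) lies 19 mm behind it (grip_point_offset is the z of the grasp point in the tool frame, in m); z points along the fingers, y is the direction in which the jaws open and shut (so a half turn about z gives the same grasp; the last joint's range is limited). The gripper opens to 85 mm and grips with 20 to 120 N. Pads are 22 mm wide; open, the fingers measure 114 mm over their backs; the gripper's body (76 mm by 85 mm) begins 54 mm behind the grasp point. The pads swing forward as they close: fully open they stand 13 mm farther back than shut.
Start: joints at [1.014, 0.048, 0.099, 1.622, 0, 1.443], TCP at [0.218, 0.477, 0.231] pointing down, gripper open.
Joint ranges: [-2.91, 2.91], [-0.99, 1.94], [-1.21, 1.42], [-2.12, 2.29], [-1.49, 1.47], [-3.14, 3.14]. Speed limits (rad/s): [2.79, 2.79, 3.14, 3.14, 3.14, 3.14].

### API

Orientations are given as a unit quaternion [w, x, y, z].
In Python, from station import state, snapshot, job_done, grip_point_offset gives the robot as it stands.
- The arm moves only by the shell command python3 -m creep 'ROWS' [FORCE]. ROWS is JSON, a list that holds one entry, the list of rows, each a list of 5 numbers: the closure, from -1 (fully open) to 1 (shut), then the shift along the tool's x, y, z in m, then the turn about the tool's z in rad. A call has 1 to 12 rows; each row is the pose to reach, as a shift and turn from the pose commanded when the call began, along the tool's axes at that moment; what a row does not reach only later rows make up. A row lasts 1/8 s, in which the tool goes at most 62.5 mm and 10.7 degrees, less where a joint would pass 70% of its speed; a pose out of reach is approached as far as the arm can. A call with a gripper value outside its range is refused whole. The fingers move at their own pace and stop on an object; FORCE is the grip in N (left out, the last holds). Time passes only in rows, so rows that repeat a pose let the fingers close. It gives the time, the measured TCP pose, the force and the opening at its end, in the units of the state.
- state(): the state, without advancing time (a new reading comes with each control period).
- snapshot(name): name is "scene" or "top" or "wrist"; returns a dict with "image" (400x640x3 uint8, red, green, blue), "mtx" (3x3 intrinsics, pixels), "cam_to_world" (4x4, takes a point from camera to world coordinates). Camera axes: x right, y up, looking along -z (the intrinsics and any distortion apply to the point x, -y, -z); pixel columns grow to the right and rows downward; lengths in m; the calibration is good to about 2 mm. A picture is of the moment at which its call begins. There is no depth.
- job_done(): hands the job in, once; it reports no verdict.
The state is a dict: "time_s": time; "joint_pos": joint angles; "qd": joint speeds; "joint_efforts": joint torques, N m; "tcp_pos": TCP position; "orientation": TCP orientation; "wrist_force": force on the tool from outside, world axes, zero at the start; "ft_torque": the same for the moment, N m; "opening": finger opening in m.
Only numpy, scipy, OpenCV 4.12 (cv2) and the standard library are available. Lean on these libraries where they do the work, as an engineer would, in place of code of your own. Each camera call takes 0.05 s, during which the arm holds its last target.

### The job

Lay the printed hex nut flat in the nest of the clamping jig, then tip the jig's open spring flap past its snap point and let it spring down onto the nut by itself. Then bed the nut: press down on the round boss on the closed flap so that the seat sinks until it bears, hold a steady 10 N or so there for about a second, and let go. Never push on the jig or its flap with more than 15 N, and do not disturb the gear, the bracket or the brown jar.

Things in the scene. Friction and masses are not known exactly. Their poses are not given: they have to be found in the camera images.
- hex_nut: beige resin-printed hexagonal nut, loose: 11 mm high, 30 mm across flats, 34 mm across corners. Origin: centre of its underside; z up along its bore; two of its flats face its +x and -x (30 mm apart), corners lie on its +y and -y. It starts flat on the worktop among two other beige printed parts.
- gear: bystander: beige printed spur gear, 33 mm across, 9 mm high, loose; origin at the centre of its underside.
- bracket: bystander: beige printed plate 22x36x4 mm with a square block on it, 18 mm high in all, loose; origin at the centre of its underside.
- jar: bystander: brown jar with black cap, 52 mm diameter, 82 mm high, loose; origin at the centre of its underside.
- clamp_jig: fixed clamping jig: aluminium base plate 108x74x14 mm carrying a grey nest and, at its far (+x) end, two hinge lugs (45 mm high) with a steel flap between them. Origin: on the worktop under the centre of the nest; x points from nest to hinge, z up; the plate reaches from x = -40 to +68 mm and y = -37 to +37 mm.
- nest (a point): centre of the floor of the nest, on top of the grey seat, 17 to 27 mm above the worktop; axes as the jig's. The nest: a 40x40 mm pocket between fences 3 mm high, with a 24 mm finger gap amid its +y and -y sides; the nut may lie at any yaw. Under more than 6 N in all the seat slides down stiffly and stays down; 1 to 6 mm lower, differing each time and not visible, it bears rigidly on a shim.
- flap_hinge (a point): middle of the flap's hinge axis, 48 mm from the nest centre along the jig's +x, 40 mm above the worktop; the axis runs along the jig's y. The hinge spring is bistable: it drives the flap away from the snap point (joint 0.96) to either side with a torque that grows from none there to 0.13 N m at 0.96 rad from it, so about 2 N at the flap's end tips it and the closed flap bears on the nut with about 3 N.
- flap (a joint): angle of the flap: 0 = open, standing up and leaning 20 degrees back (away from the nest); 1.92 = level over the nest; closed on the nut it reads 1.78 to 2.08, by the height of the seat; hard stops at 0 and 2.15. It stays open until it is tipped past the snap point at 0.96 (flap 55 degrees above level), then springs shut by itself.
- flap_end (a point): middle of the rounded free end of the flap, a steel bar 26 mm wide, 4 mm thick, reaching 95 mm from the hinge axis. Axes move with the flap: -x from the hinge to the end, z up when closed. 48 mm from the hinge sit a rubber pad below (24 mm diameter) and the boss above. When open, the boss side looks away from the nest: tip the flap by pulling from behind, towards the nest.
- boss_top (a point): centre of the flat top of the dark round boss on the flap (22 mm diameter, top 9 mm above the bar's middle plane), to be pressed when the flap is closed: it is then above the nest centre, 44 to 54 mm above the worktop, and goes down with the seat as that is pressed: the push needed stays near 3 N until the seat bears, then rises steeply.

How it is judged:
On the way, in this order (a step that is already met when the one before it is completed fails the run):
1. the nut lies flat in the nest, let go, while the flap is still open (horizontal distance between hex_nut and nest below 0.008 m and z of hex_nut in the frame of nest between -0.003 and 0.003 m and angle between hex_nut's own z axis and vertical below 0.08 rad and value of joint flap below 0.5 rad and contact force between the fingers and hex_nut below 0.1 N), for 0.2 s.
2. the flap has sprung past its snap point down onto the nut, the robot not touching the flap (horizontal distance between hex_nut and nest below 0.008 m and z of hex_nut in the frame of nest between -0.003 and 0.003 m and angle between hex_nut's own z axis and vertical below 0.08 rad and value of joint flap between 1.72 and 2.12 rad and contact force between each of the fingers, the arm and flap below 0.1 N), for 0.2 s.
3. the robot presses on the closed flap with more than 7 N and the flap bears on the nut with more than 8 N, for half a second (horizontal distance between hex_nut and nest below 0.008 m and z of hex_nut in the frame of nest between -0.003 and 0.003 m and angle between hex_nut's own z axis and vertical below 0.08 rad and value of joint flap between 1.72 and 2.12 rad and contact force between any of the fingers, the arm and flap above 7 N and contact force between flap and hex_nut above 8 N), for 0.5 s.
At the end, for the whole second after the job is handed in: the nut lies flat in the nest (within 8 mm of its centre, underside within 3 mm of its floor, tilt under 0.08 rad), at rest, held by the closed flap (joint between 1.72 and 2.12 rad, bearing on the nut with more than 1 N), and the robot has let go (all of step 2 and contact force between flap and hex_nut above 1 N and linear speed of hex_nut below 0.02 m/s); the robot touches nothing.
It fails at once if the robot pushes on the flap with more than 15 N (contact force between any of the fingers, the arm and flap above 15 N).
It fails at once if the robot pushes on the jig with more than 15 N (contact force between any of the fingers, the arm and clamp_jig above 15 N).
It fails at once if the robot carries the flap down (touches it with more than 1 N between 1.4 and 1.65 rad) instead of letting it spring (value of joint flap between 1.4 and 1.65 rad and contact force between any of the fingers, the arm and flap above 1 N).
It fails at once if the gear, the bracket or the jar is displaced by more than 15 mm (distance of any of gear, bracket, jar from where it was at the start of the episode above 0.015 m).
It also fails if it takes over 64 s, if anything falls off the work surface, if the arm or the gripper's body presses on something with over 40 N, if the wrist force passes 120 N, or if a joint passes its speed limit or range.

## Working session

There is one attempt and no reset: what is moved stays moved. The work goes in short steps, Python scripts to look and compute and a shell command to move; the robot and the scene stay as the last step left them, time stands still between calls to the robot, and variables do not carry over. Pictures are saved under pics/ and viewed, and the job is handed in when it is done.

```bash
ls; mkdir -p pics; python3 - <<'E'
from station import state, snapshot, grip_point_offset
import cv2,json
print(state(), grip_point_offset)
for n in("scene","top","wrist"):
    s=snapshot(n); cv2.imwrite(f"pics/{n}0.png",s["image"][:,:,::-1]); print(n,s["mtx"],s["cam_to_world"],[k for k in s])
E
```

```text
pics
{'time_s': 0.0, 'joint_pos': array([1.01421579e+00, 4.87664803e-02, 9.75743741e-02, 1.62199418e+00,
       1.62899065e-05, 1.44303124e+00]), 'qd': array([-0.00136174,  0.00154772, -0.00242229,  0.00047471,  0.00015805,
        0.00075901]), 'joint_efforts': array([-6.65563930e-04, -3.38778841e+01,  3.20017827e+01,  2.00184662e-02,
       -2.07948128e-04,  3.29133499e-06]), 'tcp_pos': array([0.21795413, 0.47694378, 0.23009722]), 'orientation': array([-4.08629256e-04,  2.12768612e-01,  9.77101883e-01, -1.12296925e-03]), 'wrist_force': array([-0.35927572, -0.01070284,  0.74506872]), 'ft_torque': array([ 0.02100039, -0.03375777,  0.02363692]), 'opening': 0.08563754458712727} -0.0187
scene [[433.88804704   0.         322.03363073]
 [  0.         433.88804704 196.00875076]
 [  0.           0.           1.        ]] [[ 0.72391038  0.53709985 -0.43298673  0.06476738]
 [-0.68988081  0.55968799 -0.45914466 -0.58149844]
 [-0.00426906  0.63108883  0.77569883  0.89167924]
 [ 0.          0.          0.          1.        ]] ['image', 'mtx', 'cam_to_world']
top [[458.20493033   0.         312.62081021]
 [  0.         458.20493033 203.70608987]
 [  0.           0.           1.        ]] [[ 0.01885342  0.99526945 -0.09530624  0.39081486]
 [-0.999754    0.01765247 -0.01342854 -0.10221005]
 [-0.01168263  0.09553597  0.99535742  1.20468771]
 [ 0.          0.          0.          1.        ]] ['image', 'mtx', 'cam_to_world']
wrist [[350.54670703   0.         321.99572883]
 [  0.         350.54670703 207.70739694]
 [  0.           0.           1.        ]] [[ 0.41541973 -0.87496859 -0.24870947  0.15516652]
 [ 0.90962526  0.39872118  0.11663318  0.50572578]
 [-0.00288464 -0.27468415  0.96153019  0.37178869]
 [ 0.          0.          0.          1.        ]] ['image', 'mtx', 'cam_to_world']
```

View pics/scene0.png

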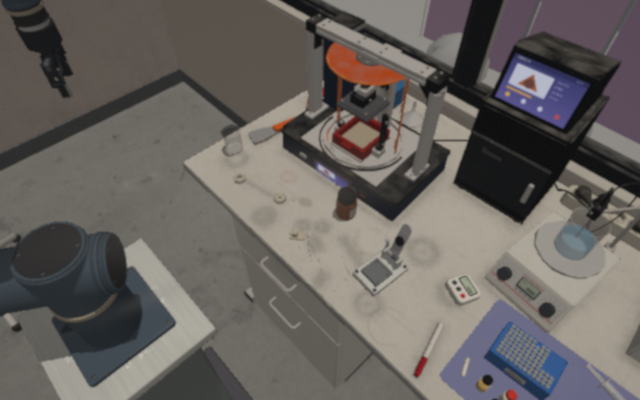

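View pics/top0.png

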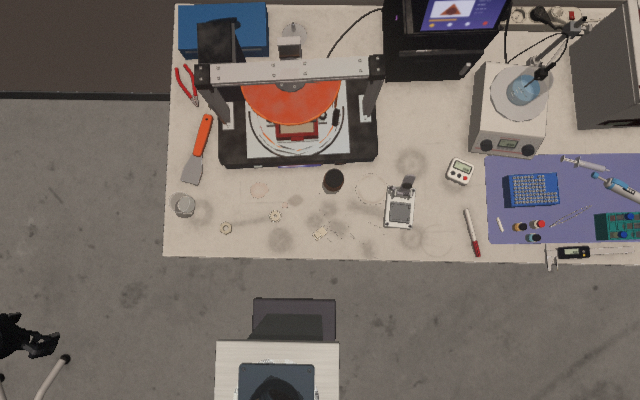

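View pics/wrist0.png

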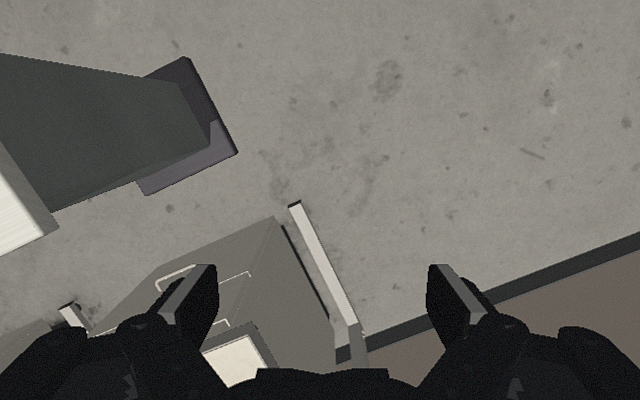

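The top view shows a ring (nut candidate) at (226,229), the gear at (276,215), the bracket at (320,233), the jar at (333,181) and the jig at (400,205). I'll enlarge it next.

```bash
cat > h.py <<'E'
import numpy as np, cv2
from station import state, snapshot
def ray(s,u,v,z):
    K,T=s["mtx"],s["cam_to_world"]
    d=np.linalg.inv(K)@[u,v,1]; d=T[:3,:3]@(d*[1,-1,-1]); o=T[:3,3]
    return o+d*(z-o[2])/d[2]
def proj(s,P):
    K,T=s["mtx"],s["cam_to_world"]
    c=(np.atleast_2d(P)-T[:3,3])@T[:3,:3]; c=c*[1,-1,-1]; p=c@K.T
    return p[:,:2]/p[:,2:]
def crop(s,u0,v0,w,h,k,name,pts=None):
    im=cv2.resize(s["image"][v0:v0+h,u0:u0+w,::-1],None,fx=k,fy=k,interpolation=cv2.INTER_CUBIC)
    if pts is not None:
        for p in pts: cv2.circle(im,tuple(int(x) for x in ((p[0]-u0+.5)*k,(p[1]-v0+.5)*k)),2,(0,0,255),-1)
    cv2.imwrite(f"pics/{name}.png",im)
E
python3 - <<'E'
from h import *
s=snapshot("top")
crop(s,370,160,70,75,8,"jigtop"); crop(s,205,200,140,50,5.7,"parts")
for u,v in((226,229),(276,215),(320,233),(333,181),(400,212)): print(ray(s,u,v,0.01))
E
```

```text
[0.4348501  0.13884168 0.01      ]
[0.47383577 0.00913048 0.01      ]
[ 0.42895838 -0.10674311  0.01      ]
[ 0.56615285 -0.13856613  0.01      ]
[ 0.48751502 -0.31446398  0.01      ]
```

View pics/jigtop.png

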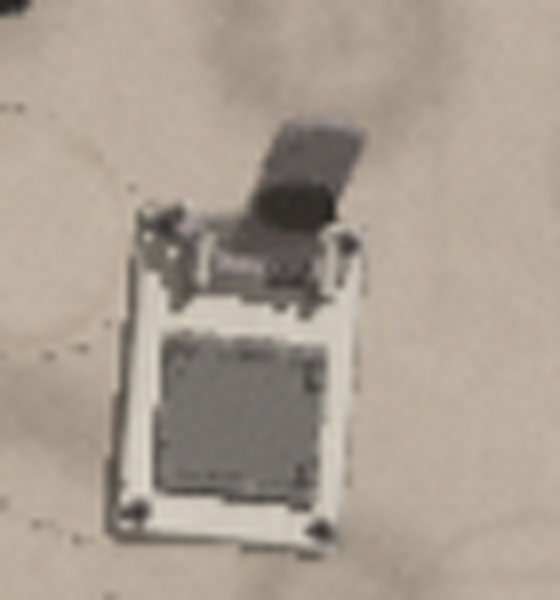

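View pics/parts.png

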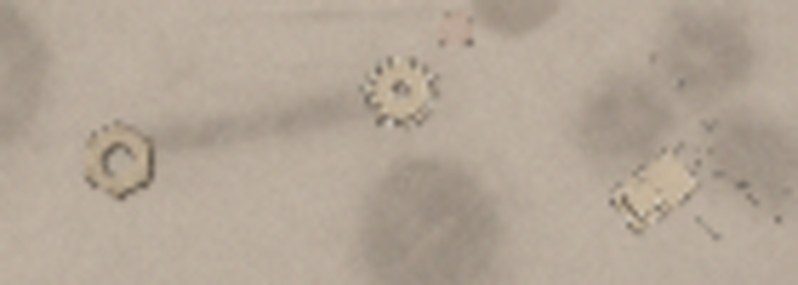

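```bash
python3 -m creep '[[[-1,-0.05,-0.035,0.005,-0.06],[-1,-0.10,-0.07,0.01,-0.12],[-1,-0.15,-0.105,0.015,-0.2],[-1,-0.20,-0.14,0.02,-0.28],[-1,-0.25,-0.175,0.025,-0.36],[-1,-0.30,-0.21,0.03,-0.43],[-1,-0.324,-0.223,0.03,-0.43],[-1,-0.324,-0.223,0.03,-0.43],[-1,-0.324,-0.223,0.03,-0.43],[-1,-0.324,-0.223,0.03,-0.43]]]' 25
python3 - <<'E'
from h import *
s=snapshot("wrist"); cv2.imwrite("pics/w1.png",s["image"][:,:,::-1]); print(s["cam_to_world"]); print(state())
np.save("w1",s,allow_pickle=True)
E
```

```text
time_s: 1.45
tcp_pos: [0.4197, 0.1409, 0.2014]
orientation: [-0.0, -0.002, 1.0, 0.0]
wrist_force: [-0.1, 0.4, -0.6]
opening: 0.0855
[[-3.47006545e-03 -9.61589217e-01 -2.74470648e-01  3.50405609e-01]
 [ 9.99993773e-01 -3.51315115e-03 -3.34591621e-04  1.40194372e-01]
 [-6.42517178e-04 -2.74470100e-01  9.61595420e-01  3.42946354e-01]
 [ 0.00000000e+00  0.00000000e+00  0.00000000e+00  1.00000000e+00]]
{'time_s': 1.5, 'joint_pos': array([ 1.72056716e-01, -1.71383645e-01, -1.69160561e-01,  1.57293839e+00,
        2.34524896e-04,  1.68863784e-01]), 'qd': array([-0.00125305, -0.00180179,  0.00134167, -0.00096787, -0.0004522 ,
       -0.00261739]), 'joint_efforts': array([-1.83234145e-01, -2.55024898e+01,  3.21068966e+01, -2.00843999e-03,
       -7.86007120e-03,  1.77286409e-03]), 'tcp_pos': array([0.41973163, 0.14091647, 0.20143147]), 'orientation': array([ 2.00328729e-05, -1.59647035e-03,  9.99998718e-01,  1.22435222e-04]), 'wrist_force': array([-0.42941962,  0.92462303,  0.12227346]), 'ft_torque': array([0.00840631, 0.01811305, 0.01886429]), 'opening': 0.08499903153088341}
```

View pics/w1.png

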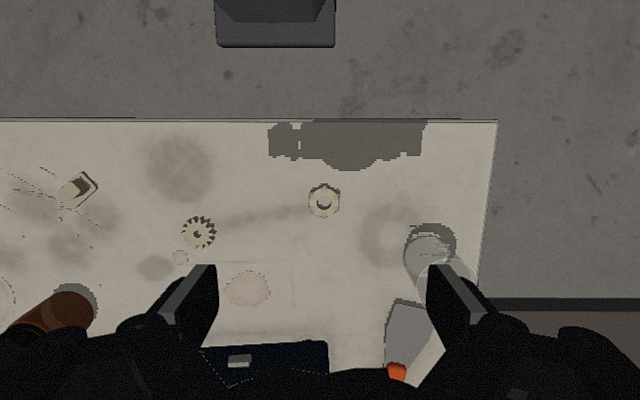

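The wrist view shows the nut at (324,201), the gear at (199,232) and a glass well off to the right at (430,250).

```bash
python3 - <<'E'
from h import *
s=np.load("w1.npy",allow_pickle=True).item()
crop(s,295,175,60,55,10,"nutz")
E
```

```text
(no output)
```

View pics/nutz.png

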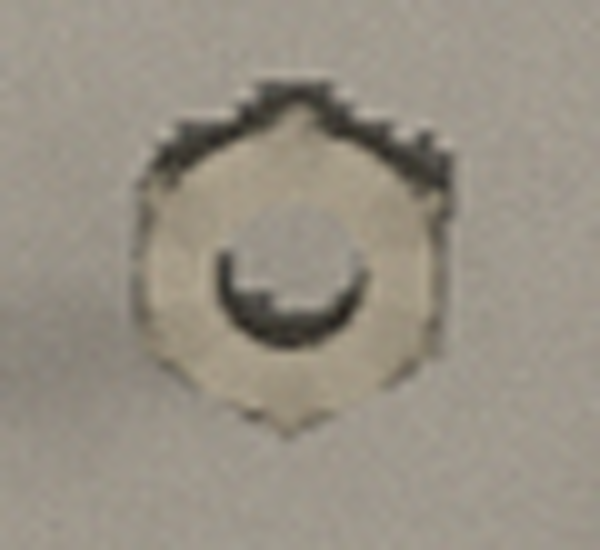

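```bash
python3 - <<'E'
from h import *
s=np.load("w1.npy",allow_pickle=True).item()
c=np.array([(300,105),(437,190),(435,350),(290,430),(150,343),(150,185)])
P=np.array([ray(s,x/10+295-.5,y/10+175-.5,.011) for x,y in c]); print(P.round(4)); print(P.mean(0))
s2=snapshot("top"); print(ray(s2,119/5.7+205-.5,160/5.7+200-.5,.011))
ctr=P.mean(0)
pts=[]
for yaw in (1,):
  th=np.radians(np.arange(0,360,60)+0)
  for r in(1,):
    pts=[ctr+[.01732*np.cos(t),.01732*np.sin(t),0] for t in th]
crop(s,295,175,60,55,10,"nutz2",proj(s,pts))
E
```

```text
[[0.4223 0.1427 0.011 ]
 [0.4307 0.156  0.011 ]
 [0.4469 0.1561 0.011 ]
 [0.4553 0.1418 0.011 ]
 [0.4463 0.128  0.011 ]
 [0.4303 0.1281 0.011 ]]
[0.43864204 0.14211984 0.011     ]
[0.43851073 0.14040673 0.011     ]
```

View pics/nutz2.png

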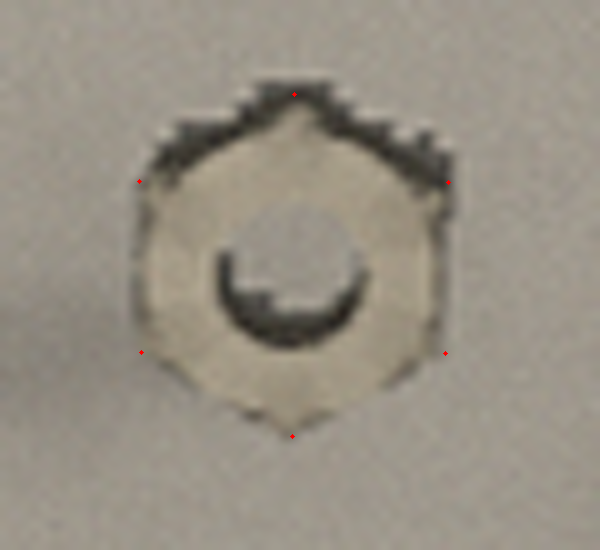

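```bash
python3 -m creep '[[[-1,-0.009,0.0003,0.05,0],[-1,-0.018,0.0006,0.1,0],[-1,-0.018,0.0006,0.15,0],[-1,-0.018,0.0006,0.18,0],[0,-0.018,0.0006,0.19,0],[0,-0.018,0.0006,0.196,0],[0,-0.018,0.0006,0.199,0],[0,-0.018,0.0006,0.199,0],[0,-0.018,0.0006,0.199,0]]]' 25
python3 - <<'E'
from h import *
s=snapshot("wrist"); cv2.imwrite("pics/w2.png",s["image"][:,:,::-1])
E
```

```text
time_s: 2.68
tcp_pos: [0.4391, 0.1407, 0.0033]
orientation: [0.001, -0.001, 1.0, 0.0]
wrist_force: [0.2, 0.3, 0.9]
opening: 0.0427
```

View pics/w2.png

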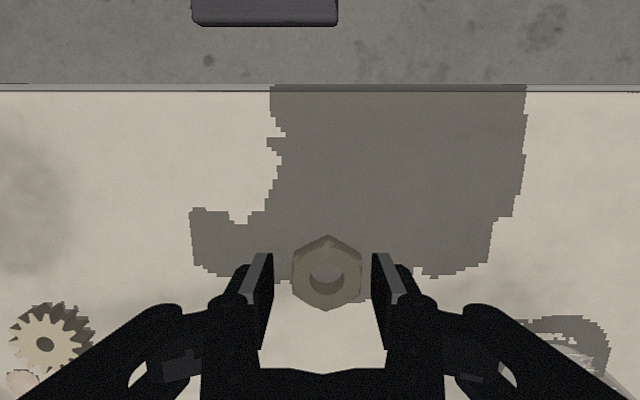

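The nut sits between the pads at (327,272); I'll check the fore-aft offset against the TCP.

```bash
python3 - <<'E'
from h import *
s=snapshot("wrist"); t=state()["tcp_pos"]
print(proj(s,[t,[t[0],t[1],.011]]), [ray(s,u,v,.011) for u,v in ((327,236),(327,311),(293,272),(361,272))])
E
```

```text
[[323.18597998 269.9018749 ]
 [323.23562961 278.41165472]] [array([0.41979558, 0.14209638, 0.011     ]), array([0.45440271, 0.14228552, 0.011     ]), array([0.43587285, 0.12795119, 0.011     ]), array([0.43582018, 0.15641503, 0.011     ])]
```

```bash
python3 -m creep '[[[0.2,0.002,0.001,0,0],[0.4,0.002,0.001,0,0],[0.6,0.002,0.001,0,0],[1,0.002,0.001,0,0],[1,0.002,0.001,0,0],[1,0.002,0.001,0,0]]]' 25
python3 -m creep '[[[1,0,0,-0.01,0],[1,0,0,-0.05,0],[1,0,0,-0.1,0],[1,0,0,-0.12,0]]]'
python3 - <<'E'
from h import *
s=snapshot("wrist"); cv2.imwrite("pics/w3.png",s["image"][:,:,::-1])
print(state())
E
```

```text
time_s: 3.52
tcp_pos: [0.4363, 0.1417, 0.0026]
orientation: [0.0, -0.001, 1.0, 0.0]
wrist_force: [-2.0, 1.3, 4.5]
opening: 0.0286
time_s: 4.03
tcp_pos: [0.4381, 0.1417, 0.1259]
orientation: [0.003, -0.001, 1.0, 0.0]
wrist_force: [0.3, -0.5, -0.6]
opening: 0.0287
{'time_s': 4.075, 'joint_pos': array([ 1.67239830e-01, -1.25525636e-01, -2.74708297e-01,  1.41322342e+00,
       -3.46859745e-04,  1.66171219e-01]), 'qd': array([ 0.00169048,  0.01382144, -0.04295802, -0.07318117,  0.00168297,
        0.00012926]), 'joint_efforts': array([-8.41269619e-02, -2.26375562e+01,  2.72164804e+01,  2.11265367e-01,
       -2.59147469e-03, -2.69081887e-06]), 'tcp_pos': array([0.43916358, 0.14187381, 0.12781436]), 'orientation': array([ 4.16573157e-03, -5.33573103e-04,  9.99991043e-01,  5.25089467e-04]), 'wrist_force': array([-0.0034527,  0.7546677,  1.3797772]), 'ft_torque': array([-0.01553558, -0.09300483,  0.01380504]), 'opening': 0.028616876435153833}
```

View pics/w3.png

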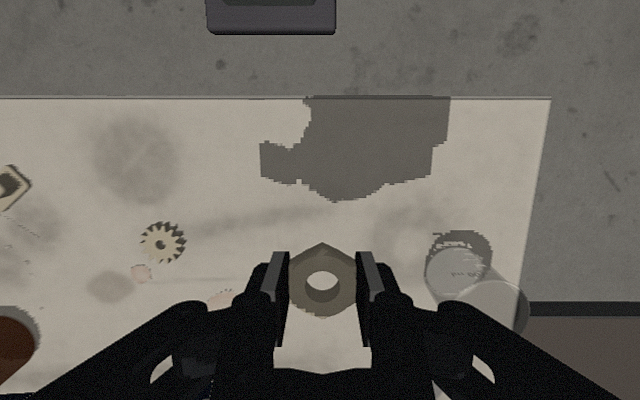

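The nut is held, opening 28.6 mm. I'll carry it over to look at the jig.

```bash
python3 -m creep '[[[1,0,-0.02,-0.04,0],[1,-0.005,-0.07,-0.07,0],[1,-0.01,-0.12,-0.075,0],[1,-0.015,-0.18,-0.075,0],[1,-0.02,-0.24,-0.075,0],[1,-0.02,-0.30,-0.075,0],[1,-0.02,-0.36,-0.075,0],[1,-0.02,-0.41,-0.075,0],[1,-0.02,-0.445,-0.075,0],[1,-0.02,-0.455,-0.075,0],[1,-0.02,-0.455,-0.075,0],[1,-0.02,-0.455,-0.075,0]]]'
python3 - <<'E'
from h import *
s=snapshot("wrist"); cv2.imwrite("pics/w4.png",s["image"][:,:,::-1]); np.save("w4",s,allow_pickle=True)
print(state()["tcp_pos"],state()["orientation"])
E
```

```text
time_s: 5.58
tcp_pos: [0.4568, -0.3121, 0.1971]
orientation: [-0.0, -0.001, 1.0, 0.0]
wrist_force: [0.1, -0.1, -0.9]
opening: 0.0284
[ 0.45696314 -0.31206033  0.1973523 ] [-5.01649380e-05 -1.42899059e-03  9.99998946e-01  2.52028279e-04]
```

View pics/w4.png

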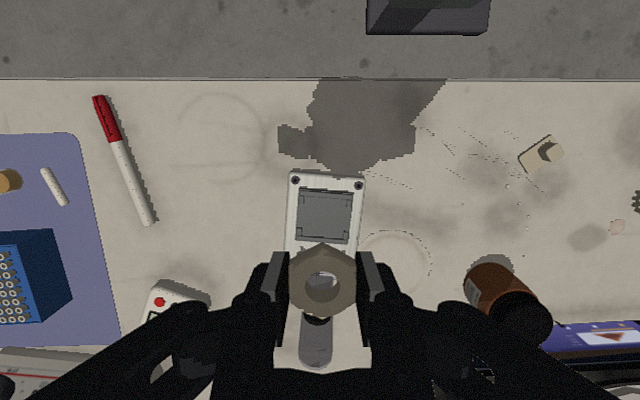

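The nest shows at (324,215), with the near plate corners at (290,171) and (365,173). I'll zoom.

```bash
python3 - <<'E'
from h import *
s=np.load("w4.npy",allow_pickle=True).item()
crop(s,280,160,100,90,6,"nestz",)
E
```

```text
(no output)
```

View pics/nestz.png

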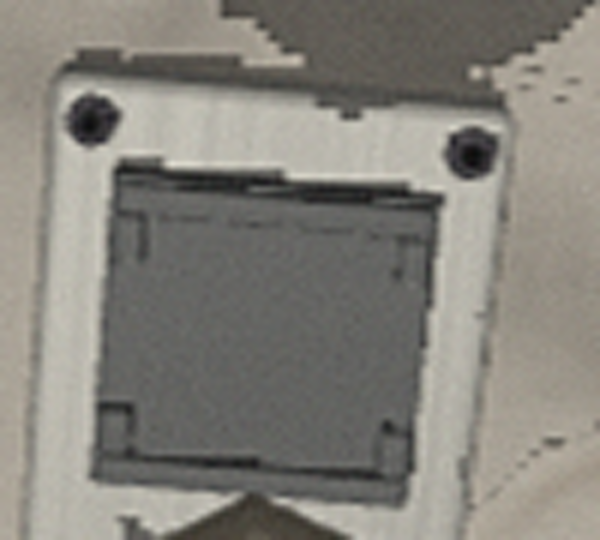

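```bash
cat > fit.py <<'E'
from h import *
from scipy.optimize import least_squares
s=np.load("w4.npy",allow_pickle=True).item()
px=lambda x,y:np.array([x/6+280-.5,y/6+160-.5])
for p in ((52,72),(512,105),(25,540),(463,540)): print(ray(s,*px(*p),.014).round(4))
A=np.array([px(52,72),px(512,105)]); Bl=px(25,540); Br=px(463,540)
# inner pocket corners
I=np.array([px(145,215),px(403,238),px(380,470),px(132,456)])
L=np.array([(-20,-20),(-20,20),(20,20),(20,-20)])*1e-3
def W(p,l,z): c,sn=np.cos(p[2]),np.sin(p[2]); l=np.atleast_2d(l); return np.c_[p[0]+c*l[:,0]-sn*l[:,1],p[1]+sn*l[:,0]+c*l[:,1],np.full(len(l),z)]
def jl(p,w): d=w[:2]-p[:2]; c,sn=np.cos(p[2]),np.sin(p[2]); return np.array([c*d[0]+sn*d[1],-sn*d[0]+c*d[1]])
def res(p):
    r=(proj(s,W(p,[(-.04,-.037),(-.04,.037)],.014))-A).ravel()
    e=[(jl(p,ray(s,*Bl,.014))[1]+.037)*1000,(jl(p,ray(s,*Br,.014))[1]-.037)*1000]
    q=(proj(s,W(p,L,p[3]))-I).ravel()
    return np.r_[r,e,q]
f=least_squares(res,[.487,-.314,-.05,.02]); print(f.x,np.degrees(f.x[2]),f.fun.round(1))
p=f.x
crop(s,280,160,100,90,6,"nestf",np.r_[proj(s,W(p,[(-.04,-.037),(-.04,.037)],.014)),proj(s,W(p,L,p[3]))])
E
python3 fit.py
```

```text
[ 0.4451 -0.3444  0.014 ]
[ 0.4501 -0.2724  0.014 ]
[ 0.5237 -0.3507  0.014 ]
[ 0.5235 -0.2779  0.014 ]
[ 0.48756998 -0.31122365 -0.07337541  0.02122725] -4.204101106249834 [-0.9 -0.1  1.1  0.3  0.3 -1.1  0.  -0.1 -0.3 -0.7 -0.4  0.6 -0.4 -0. ]
```

View pics/nestf.png

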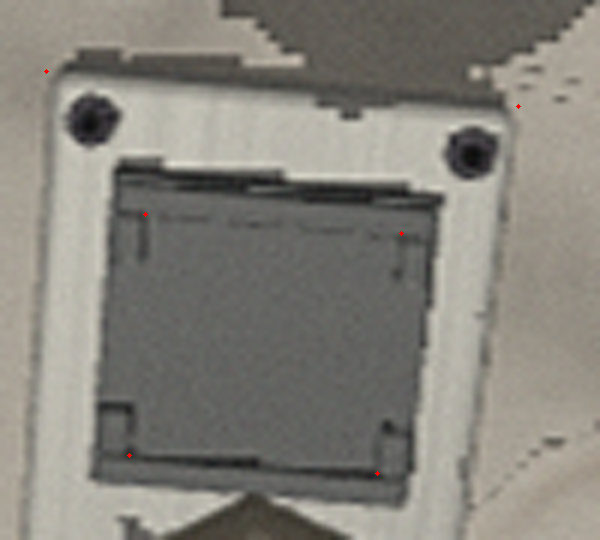

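```bash
python3 -m creep '[[[1,-0.015,0.0004,0.03,0.04],[1,-0.0295,0.0008,0.07,0.073],[1,-0.0295,0.0008,0.11,0.073],[1,-0.0295,0.0008,0.14,0.073],[1,-0.0295,0.0008,0.155,0.073],[1,-0.0295,0.0008,0.159,0.073],[1,-0.0295,0.0008,0.159,0.073],[1,-0.0295,0.0008,0.159,0.073]]]'
python3 - <<'E'
from h import *
s=snapshot("wrist"); cv2.imwrite("pics/w5.png",s["image"][:,:,::-1]); np.save("w5",s,allow_pickle=True)
t=snapshot("scene"); crop(t,330,210,110,90,7,"sc5")
print(state()["tcp_pos"],state()["orientation"],state()["wrist_force"])
E
```

```text
time_s: 6.62
tcp_pos: [0.4873, -0.3134, 0.0402]
orientation: [0.001, 0.036, 0.999, -0.001]
wrist_force: [-0.2, 0.6, -0.4]
opening: 0.0289
[ 0.48711742 -0.31331776  0.03979828] [ 1.03760488e-03  3.59194766e-02  9.99353833e-01 -7.94577239e-04] [-0.33474872  0.67434609 -0.56637528]
```

View pics/w5.png

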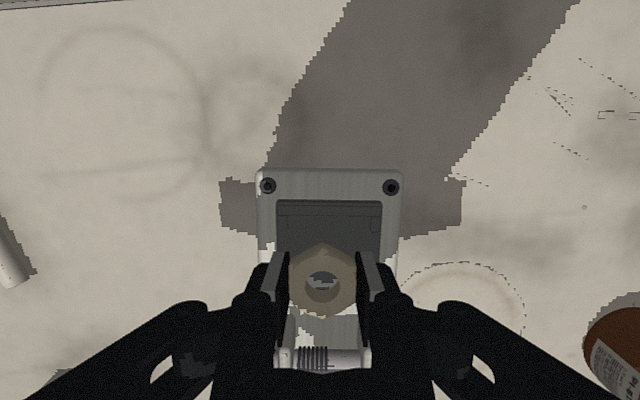

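View pics/sc5.png

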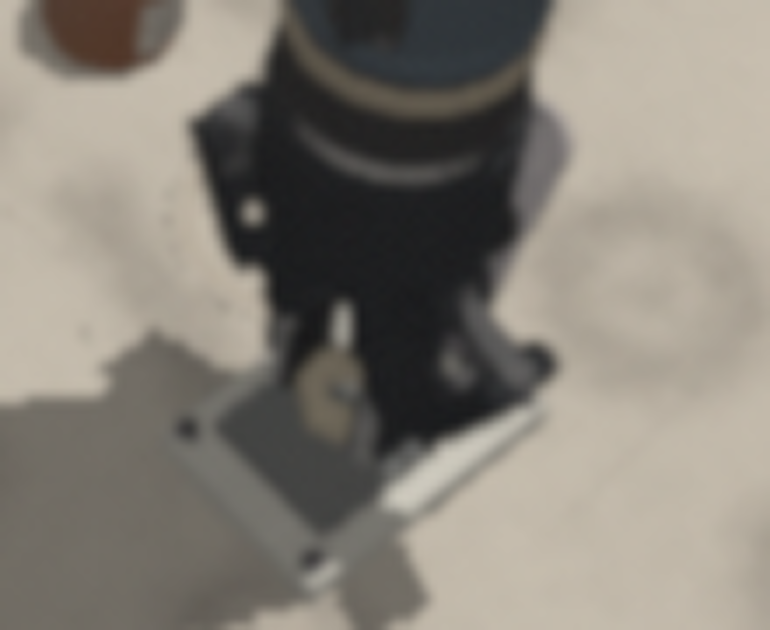

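```bash
python3 -m creep '[[[1,0,0.001,0.003,0],[1,0,0.002,0.006,0],[1,0,0.002,0.009,0],[1,0,0.002,0.011,0],[1,0,0.002,0.011,0],[1,0,0.002,0.011,0]]]'
```

```text
time_s: 7.48
tcp_pos: [0.4865, -0.3106, 0.0274]
orientation: [0.0, 0.036, 0.999, -0.0]
wrist_force: [-0.0, -0.1, -1.4]
opening: 0.0286
```

```bash
python3 -m creep '[[[1,0,0,0.001,0],[1,0,0,0.001,0]]]'; python3 -m creep '[[[1,0,0,0.001,0],[1,0,0,0.001,0]]]';python3 - <<'E'
from h import *
s=snapshot("wrist"); crop(s,240,160,180,160,4,"w6")
E
```

```text
time_s: 7.72
tcp_pos: [0.4864, -0.3106, 0.0263]
orientation: [-0.0, 0.036, 0.999, -0.0]
wrist_force: [0.1, 0.0, -0.2]
opening: 0.0284
time_s: 7.98
tcp_pos: [0.4863, -0.3106, 0.0252]
orientation: [-0.0, 0.036, 0.999, 0.0]
wrist_force: [-0.4, -0.3, -0.2]
opening: 0.0284
```

View pics/w6.png

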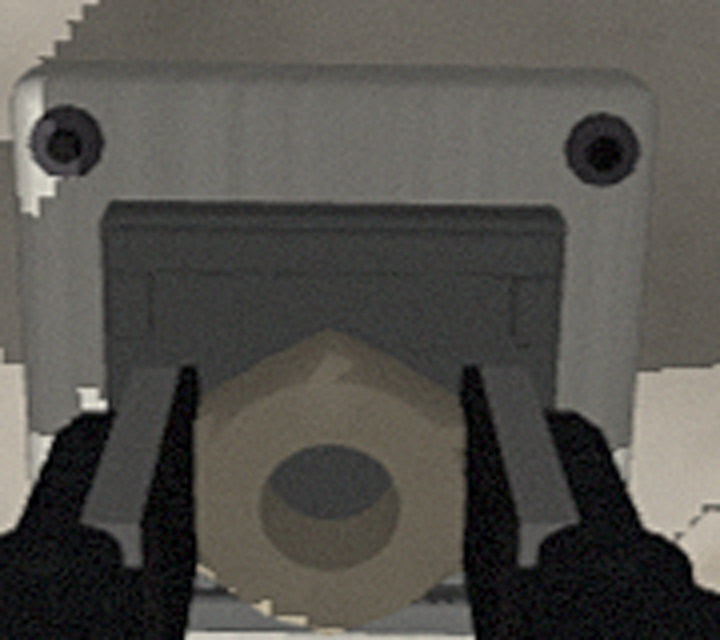

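The nut is centred over the nest (nut middle at crop column 330, nest at 335), with no contact yet. I'll keep lowering.

```bash
for i in 1; do python3 -m creep '[[[1,0,0,0.001,0],[1,0,0,0.001,0]]]'; python3 -m creep '[[[1,0,0,0.001,0],[1,0,0,0.001,0]]]'; done
```

```text
time_s: 8.28
tcp_pos: [0.4863, -0.3105, 0.0242]
orientation: [-0.0, 0.036, 0.999, 0.0]
wrist_force: [0.7, 0.3, -0.4]
opening: 0.0284
time_s: 8.52
tcp_pos: [0.4863, -0.3105, 0.0232]
orientation: [-0.0, 0.036, 0.999, 0.0]
wrist_force: [0.8, 0.1, -0.4]
opening: 0.0287
```

```bash
python3 -m creep '[[[1,0,0,0.001,0],[1,0,0,0.001,0]]]'
```

```text
time_s: 8.78
tcp_pos: [0.4865, -0.3106, 0.0223]
orientation: [0.0, 0.036, 0.999, -0.0]
wrist_force: [-0.4, 0.6, -0.5]
opening: 0.0283
```

```bash
python3 -m creep '[[[1,0,0,0.001,0],[1,0,0,0.001,0]]]'
```

```text
time_s: 9.02
tcp_pos: [0.4865, -0.3107, 0.0221]
orientation: [0.0, 0.036, 0.999, -0.0]
wrist_force: [-1.9, 0.7, 5.1]
opening: 0.0287
```

Contact at TCP z 22.1 mm with 5 N, so I'll release.

```bash
python3 -m creep '[[[0.2,0,0,-0.001,0],[0,0,0,-0.001,0],[0,0,0,-0.001,0],[0,0,0,-0.001,0]]]'; python3 -m creep '[[[0,0,0,-0.01,0],[0,0,0,-0.04,0],[0,0,0,-0.09,0],[0,0,0,-0.13,0],[0,0,0,-0.15,0],[0,0.02,0,-0.17,0],[0,0.03,0,-0.17,0],[0,0.03,0,-0.17,0]]]'
python3 - <<'E'
from h import *
s=snapshot("wrist"); cv2.imwrite("pics/w7.png",s["image"][:,:,::-1]); np.save("w7",s,allow_pickle=True)
t=snapshot("top"); crop(t,370,160,70,75,8,"top7")
print(state()["tcp_pos"])
E
```

```text
time_s: 9.52
tcp_pos: [0.4863, -0.3105, 0.022]
orientation: [-0.0, 0.036, 0.999, 0.0]
wrist_force: [-0.6, -0.5, 0.2]
opening: 0.0431
time_s: 10.52
tcp_pos: [0.4561, -0.3084, 0.1921]
orientation: [0.0, 0.036, 0.999, 0.0]
wrist_force: [1.0, -0.3, 0.2]
opening: 0.0428
[ 0.45625865 -0.30809967  0.19105701]
```

View pics/w7.png

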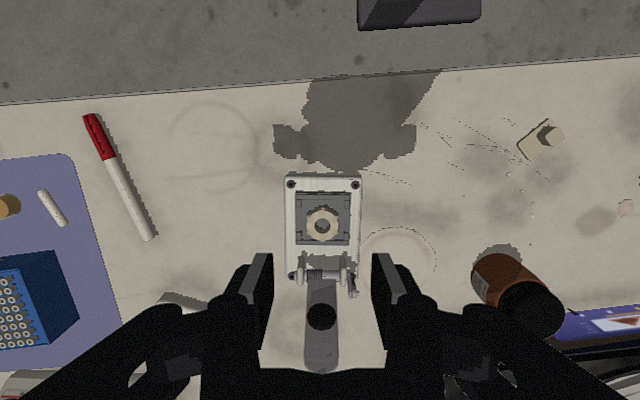

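The nut lies in the nest at (323,224), and the flap is open with its boss at (321,317). I'll measure the placing.

```bash
python3 - <<'E'
from h import *
s=np.load("w7.npy",allow_pickle=True).item()
P=np.array([.4876,-.3112,-.0734]); c,n=np.cos(P[2]),np.sin(P[2])
W=lambda l:[P[0]+c*l[0]-n*l[1],P[1]+n*l[0]+c*l[1],l[2]]
zf=.0195
pts=[W((a,b,zf)) for a,b in((-.02,-.02),(-.02,.02),(.02,.02),(.02,-.02))]+[W((0.015/np.cos(np.pi/6)*np.cos(t),.0173*np.sin(t),zf+.011)) for t in np.arange(6)*np.pi/3]
a=np.radians(20)
pts+=[W((.048+.095*np.sin(a),0,.04+.095*np.cos(a))), W((.048+.048*np.sin(a)+.009*np.cos(a),0,.04+.048*np.cos(a)-.009*np.sin(a)))]
pts+=[W((-.04,-.037,.014)),W((-.04,.037,.014)),W((.068,.037,.014)),W((.068,-.037,.014))]
crop(s,270,165,110,215,3.5*.75,"w7z",proj(s,pts)); crop(s,275,165,95,90,6,"w7n",proj(s,pts))
print(W((.08,0,.129)),W((.11,0,.129)),W((0,0,.05)))
E
```

```text
[np.float64(0.5673845943353021), np.float64(-0.3170667287947604), 0.129] [np.float64(0.5973038172110404), np.float64(-0.3192667520927956), 0.129] [np.float64(0.4876), np.float64(-0.3112), 0.05]
```

View pics/w7n.png

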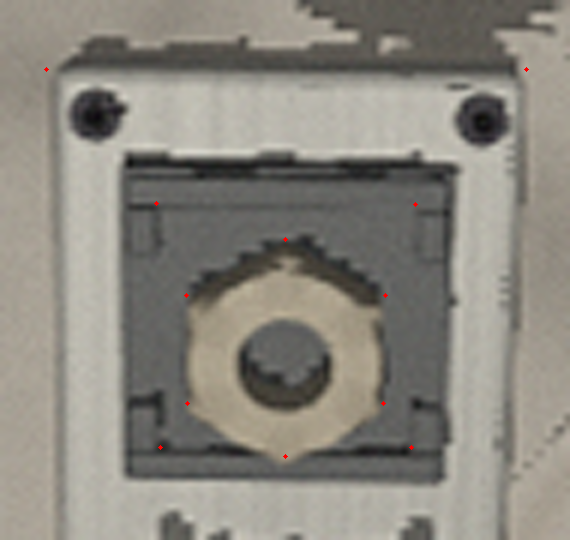

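View pics/w7z.png

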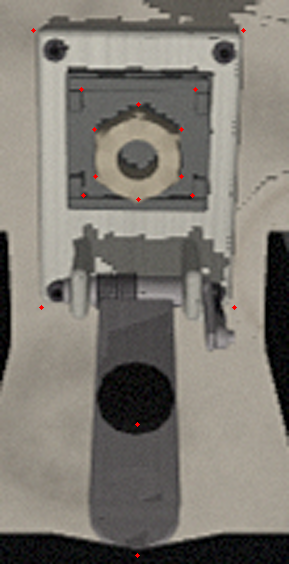

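View pics/top7.png

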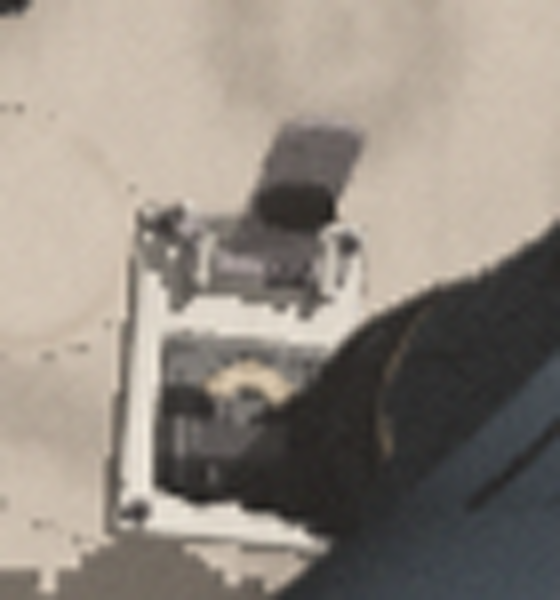

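```bash
python3 - <<'E'
from h import *
s=snapshot("top"); print(ray(s,378,163,.07),ray(s,460,172,.02))
E
python3 -m creep '[[[0.5,-0.03,0,0,0],[1,-0.07,0,0,0],[1,-0.11,-0.0005,0,0],[1,-0.13,-0.001,0,0],[1,-0.1385,-0.001,0,0],[1,-0.1385,-0.001,0,0],[1,-0.1385,-0.001,0,0]]]'
python3 - <<'E'
from h import *
s=snapshot("wrist"); cv2.imwrite("pics/w8.png",s["image"][:,:,::-1])
t=snapshot("top"); crop(t,340,120,110,100,6,"top8")
print(state()["tcp_pos"])
E
```

```text
[ 0.6047896  -0.24873667  0.07      ] [ 0.59401842 -0.46855514  0.02      ]
time_s: 11.55
tcp_pos: [0.5939, -0.3194, 0.1924]
orientation: [-0.0, 0.036, 0.999, 0.0]
wrist_force: [0.4, 0.8, 0.6]
opening: -0.0002
[ 0.59391821 -0.31947574  0.19279763]
```

View pics/w8.png

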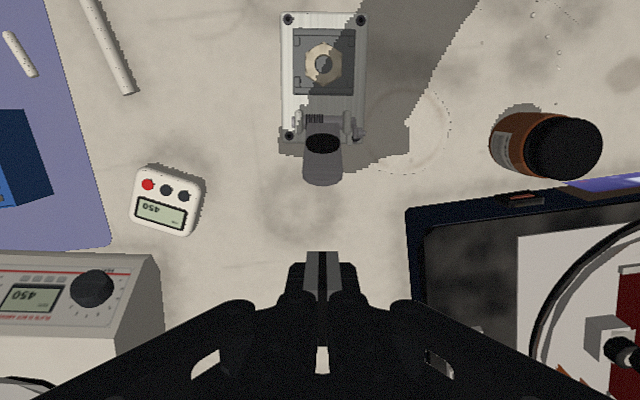

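View pics/top8.png

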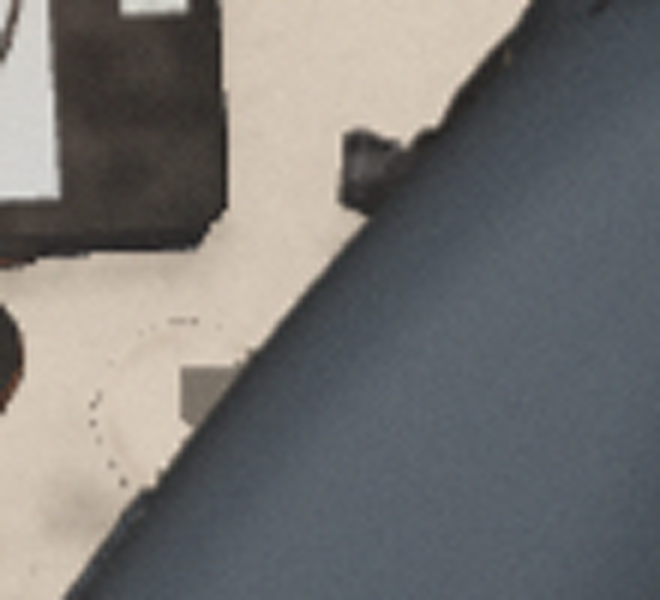

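The closed fingers stand behind the flap (its end is at (323,175)), with the printer and stirrer clear on both sides. I'll descend.

```bash
python3 -m creep '[[[1,0,0,0.02,0],[1,0,0,0.045,0],[1,0,0,0.065,0],[1,0,0,0.078,0],[1,0,0,0.083,0],[1,0,0,0.083,0]]]'
python3 - <<'E'
from h import *
s=snapshot("wrist"); cv2.imwrite("pics/w9.png",s["image"][:,:,::-1])
print(state()["tcp_pos"],state()["wrist_force"])
E
```

```text
time_s: 12.4
tcp_pos: [0.5945, -0.3195, 0.1096]
orientation: [0.0, 0.036, 0.999, -0.0]
wrist_force: [0.0, 0.7, -0.1]
opening: -0.0001
[ 0.59486658 -0.31964546  0.11020585] [-1.09245464 -0.37718732  0.05676495]
```

View pics/w9.png

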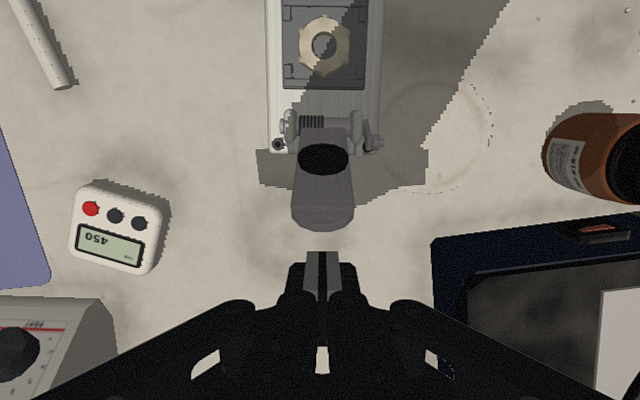

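Flap end at (322,228), fingertips just behind it at (322,255). I'll start pulling.

```bash
python3 -m creep '[[[1,0.003,0,0.002,0],[1,0.006,0,0.005,0],[1,0.009,0,0.005,0],[1,0.012,0,0.005,0],[1,0.015,0,0.005,0],[1,0.018,0,0.005,0],[1,0.021,0,0.005,0],[1,0.024,0,0.005,0]]]'
python3 -m creep '[[[1,0.003,0,0,0],[1,0.006,0,0,0],[1,0.009,0,0,0],[1,0.012,0,0,0],[1,0.015,0,0,0],[1,0.018,0,0,0],[1,0.021,0,0,0],[1,0.024,0,0,0]]]'
python3 - <<'E'
from h import *
s=snapshot("wrist"); cv2.imwrite("pics/w10.png",s["image"][:,:,::-1])
print(state()["tcp_pos"],state()["wrist_force"])
E
```

```text
time_s: 13.45
tcp_pos: [0.5708, -0.3178, 0.1048]
orientation: [0.0, 0.036, 0.999, -0.0]
wrist_force: [1.0, -0.1, 1.4]
opening: -0.0001
time_s: 14.45
tcp_pos: [0.5466, -0.3158, 0.1043]
orientation: [0.0, 0.036, 0.999, 0.0]
wrist_force: [1.6, 0.2, 0.3]
opening: 0.0001
[ 0.54615937 -0.31576928  0.10421816] [0.99248369 0.79322384 0.50979585]
```

View pics/w10.png

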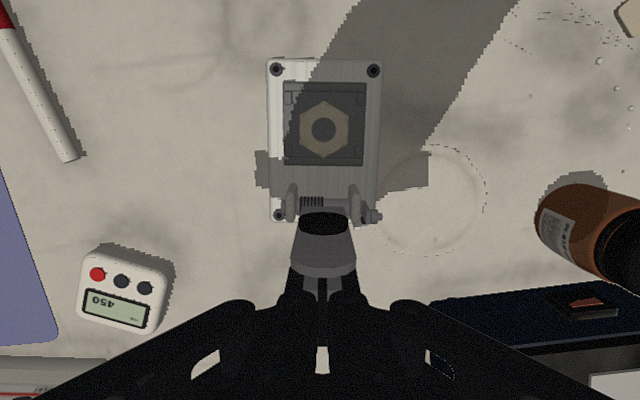

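The flap end at (322,262) is moving with the fingers at about 1–2 N. I'll continue.

```bash
python3 -m creep '[[[1,0.003,0,0,0],[1,0.006,0,0,0],[1,0.009,0,0,0],[1,0.012,0,0,0],[1,0.015,0,0,0],[1,0.018,0,0,0],[1,0.021,0,0,0],[1,0.024,0,0,0],[1,0.027,0,0,0],[1,0.030,0,0,0],[1,0.033,0,0,0]]]'
python3 - <<'E'
from h import *
s=snapshot("wrist"); cv2.imwrite("pics/w11.png",s["image"][:,:,::-1])
print(state()["tcp_pos"],state()["wrist_force"])
E
```

```text
time_s: 15.88
tcp_pos: [0.5135, -0.3135, 0.1043]
orientation: [-0.0, 0.036, 0.999, 0.0]
wrist_force: [0.2, 0.0, -0.4]
opening: -0.0003
[ 0.51308496 -0.31345875  0.10429699] [-0.28260501  0.71042898  0.7393919 ]
```

View pics/w11.png

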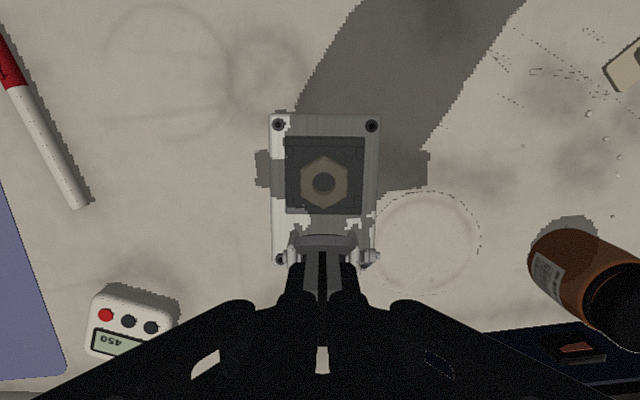

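The flap end at (322,240) now leans forward over the fingertips, not past the snap yet. Smaller steps from here.

```bash
python3 -m creep '[[[1,0.002,0,0,0],[1,0.004,0,0,0],[1,0.006,0,0,0],[1,0.008,0,0,0],[1,0.010,0,0,0],[1,0.010,0,0,0],[1,0.010,0,0,0]]]'
python3 - <<'E'
from h import *
s=snapshot("wrist"); cv2.imwrite("pics/w12.png",s["image"][:,:,::-1])
print(state()["tcp_pos"],state()["wrist_force"])
E
```

```text
time_s: 16.8
tcp_pos: [0.5038, -0.3128, 0.1043]
orientation: [0.0, 0.036, 0.999, -0.0]
wrist_force: [-0.4, -0.6, -1.4]
opening: -0.0002
[ 0.50384245 -0.31285174  0.10432366] [0.23819798 0.38120667 0.59429489]
```

View pics/w12.png

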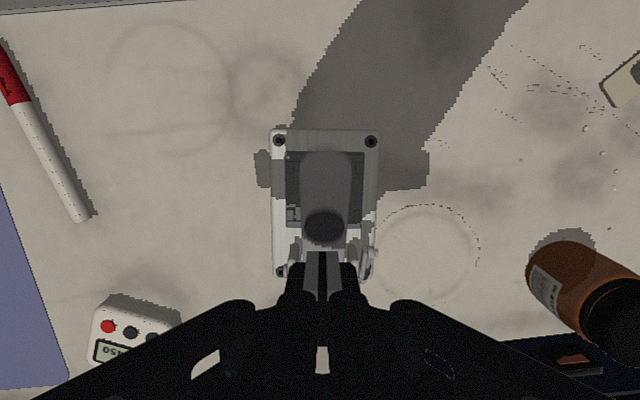

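The flap has sprung shut, with the boss at (324,226). The fingers are clear.

```bash
python3 -m creep '[[[1,0.008,0.001,0,0],[1,0.016,0.001,-0.03,0],[1,0.030,0.001,-0.06,0],[1,0.030,0.001,-0.06,0],[1,0.030,0.001,-0.06,0]]]'
python3 - <<'E'
from h import *
s=snapshot("wrist"); crop(s,240,100,180,220,2.7,"w13"); np.save("w13",s,allow_pickle=True)
print(state()["tcp_pos"])
t=snapshot("scene"); crop(t,330,210,110,90,7,"sc13")
E
```

```text
time_s: 17.48
tcp_pos: [0.4738, -0.3096, 0.1637]
orientation: [-0.0, 0.036, 0.999, 0.0]
wrist_force: [-0.9, 0.0, -0.0]
opening: -0.0006
[ 0.47353877 -0.30926582  0.16297983]
```

View pics/w13.png

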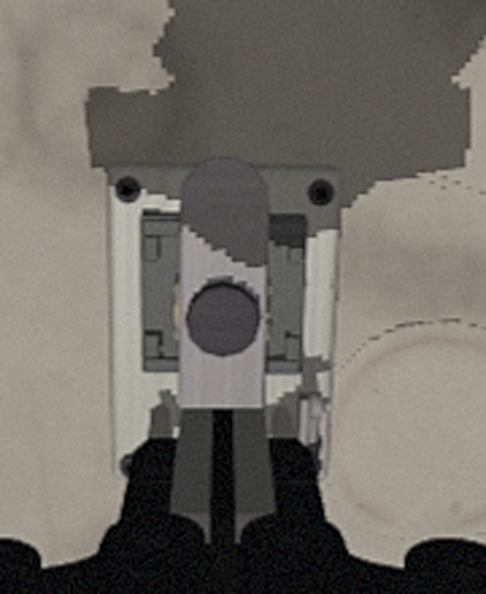

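View pics/sc13.png

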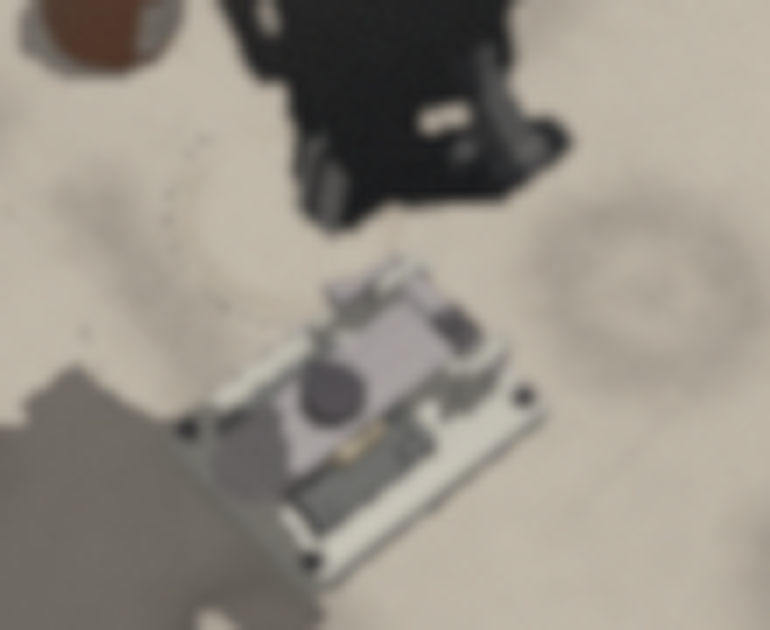

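The flap lies flat on the nut, whose beige edges show under the bar. The boss is at crop (223,320).

```bash
python3 - <<'E'
from h import *
s=np.load("w13.npy",allow_pickle=True).item()
b=ray(s,223/2.7+240-.5,320/2.7+100-.5,.0465); print(b)
t=state(); d=b[:2]-t["tcp_pos"][:2]; w,x,y,z=t["orientation"]
from scipy.spatial.transform import Rotation as R
print(R.from_quat([x,y,z,w]).as_matrix().T@np.r_[d,0], t["tcp_pos"][2]-.0465)
E
```

```text
[ 0.48663275 -0.31102095  0.0465    ]
[-1.32996355e-02 -9.67706961e-04 -2.95473839e-05] 0.1160971723738647
```

```bash
python3 -m creep '[[[1,-0.0135,-0.001,0.02,0],[1,-0.0135,-0.001,0.05,0],[1,-0.0135,-0.001,0.08,0],[1,-0.0135,-0.001,0.1,0],[1,-0.0135,-0.001,0.108,0],[1,-0.0135,-0.001,0.108,0],[1,-0.0135,-0.001,0.108,0]]]'; python3 -m creep '[[[1,0,0,0.001,0],[1,0,0,0.002,0],[1,0,0,0.003,0],[1,0,0,0.003,0]]]'
```

```text
time_s: 18.45
tcp_pos: [0.4881, -0.3121, 0.0571]
orientation: [0.001, 0.036, 0.999, -0.0]
wrist_force: [0.7, 0.1, -0.9]
opening: -0.0006
time_s: 18.95
tcp_pos: [0.4873, -0.3116, 0.0533]
orientation: [-0.0, 0.036, 0.999, 0.0]
wrist_force: [0.2, 0.5, -0.1]
opening: 0.0002
```

```bash
python3 -m creep '[[[1,0,0,0.001,0],[1,0,0,0.002,0],[1,0,0,0.003,0],[1,0,0,0.003,0]]]'
```

```text
time_s: 19.45
tcp_pos: [0.4873, -0.3115, 0.0501]
orientation: [-0.0, 0.036, 0.999, 0.0]
wrist_force: [0.4, 0.6, 1.1]
opening: -0.0
```

```bash
python3 -m creep '[[[1,0,0,0.001,0],[1,0,0,0.002,0],[1,0,0,0.002,0]]]'
```

```text
time_s: 19.82
tcp_pos: [0.4873, -0.3116, 0.0482]
orientation: [-0.0, 0.036, 0.999, 0.0]
wrist_force: [0.4, -0.1, -0.2]
opening: 0.0001
```

```bash
python3 -m creep '[[[1,0,0,0.001,0],[1,0,0,0.001,0]]]'
```

```text
time_s: 20.08
tcp_pos: [0.4874, -0.3117, 0.0473]
orientation: [-0.0, 0.036, 0.999, 0.0]
wrist_force: [-0.4, 0.0, -0.4]
opening: -0.0
```

```bash
python3 -m creep '[[[1,0,0,0.0005,0],[1,0,0,0.0005,0]]]'
```

```text
time_s: 20.32
tcp_pos: [0.4874, -0.3117, 0.0471]
orientation: [0.0, 0.036, 0.999, -0.0]
wrist_force: [-0.9, 0.7, 1.8]
opening: -0.0001
```

```bash
python3 -m creep '[[[1,0,0,0.0005,0],[1,0,0,0.0005,0]]]'
```

```text
time_s: 20.58
tcp_pos: [0.4874, -0.3117, 0.0469]
orientation: [0.0, 0.036, 0.999, -0.0]
wrist_force: [-1.6, 1.6, 4.4]
opening: -0.0
```

```bash
python3 -m creep '[[[1,0,0,0.0005,0],[1,0,0,0.0005,0]]]'
```

```text
time_s: 20.82
tcp_pos: [0.4873, -0.3117, 0.046]
orientation: [-0.0, 0.036, 0.999, -0.0]
wrist_force: [-1.9, 0.7, 4.8]
opening: -0.0001
```

```bash
python3 -m creep '[[[1,0,0,0.0005,0],[1,0,0,0.0005,0]]]'
```

```text
time_s: 21.08
tcp_pos: [0.4872, -0.3117, 0.0452]
orientation: [-0.0, 0.036, 0.999, -0.0]
wrist_force: [-1.7, 0.5, 5.1]
opening: 0.0002
```

The seat is sinking at 4–5 N.

```bash
python3 -m creep '[[[1,0,0,0.0004,0],[1,0,0,0.0004,0]]]'
```

```text
time_s: 21.32
tcp_pos: [0.4872, -0.3117, 0.0451]
orientation: [-0.0, 0.036, 0.999, -0.0]
wrist_force: [-1.9, 0.8, 5.8]
opening: 0.0001
```

```bash
python3 -m creep '[[[1,0,0,0.0004,0],[1,0,0,0.0004,0]]]'
```

```text
time_s: 21.58
tcp_pos: [0.4872, -0.3117, 0.045]
orientation: [-0.0, 0.036, 0.999, -0.0]
wrist_force: [-3.7, 1.2, 6.6]
opening: -0.0004
```

```bash
python3 -m creep '[[[1,0,0,0.0004,0],[1,0,0,0.0004,0]]]'
```

```text
time_s: 21.82
tcp_pos: [0.4872, -0.3117, 0.045]
orientation: [-0.0, 0.036, 0.999, -0.0]
wrist_force: [-4.0, 1.7, 8.0]
opening: -0.0001
```

```bash
python3 -m creep '[[[1,0,0,0.0004,0],[1,0,0,0.0004,0]]]'
```

```text
time_s: 22.08
tcp_pos: [0.4872, -0.3117, 0.0449]
orientation: [-0.0, 0.036, 0.999, -0.0]
wrist_force: [-4.5, 2.7, 10.1]
opening: 0.0002
```

The seat bears at about z 45 mm: 10 N vertical, about 11.4 N in all. I'll hold there.

```bash
python3 -m creep '[[[1,0,0,0,0],[1,0,0,0,0],[1,0,0,0,0],[1,0,0,0,0],[1,0,0,0,0]]]'; python3 -m creep '[[[1,0,0,0,0],[1,0,0,0,0],[1,0,0,0,0],[1,0,0,0,0],[1,0,0,0,0]]]'
```

```text
time_s: 22.7
tcp_pos: [0.4872, -0.3118, 0.0449]
orientation: [-0.0, 0.036, 0.999, -0.0]
wrist_force: [-4.7, 2.5, 9.3]
opening: 0.0002
time_s: 23.32
tcp_pos: [0.4872, -0.3117, 0.0449]
orientation: [-0.0, 0.036, 0.999, -0.0]
wrist_force: [-4.8, 1.0, 9.4]
opening: -0.0001
```

```bash
python3 -m creep '[[[1,0,0,-0.001,0],[1,0,0,-0.003,0],[1,0,0,-0.01,0],[1,0,0,-0.04,0],[1,0,0,-0.09,0],[1,0.02,0,-0.14,0],[1,0.04,0,-0.17,0],[1,0.04,0,-0.17,0],[1,0.04,0,-0.17,0]]]'
python3 - <<'E'
from h import *
s=snapshot("wrist"); crop(s,240,120,180,200,3,"w14"); 
t=snapshot("scene"); crop(t,330,210,110,90,7,"sc14")
p=snapshot("top"); crop(p,205,160,140,90,5.7,"top14")
print(state()["tcp_pos"],state()["wrist_force"])
E
```

```text
time_s: 24.45
tcp_pos: [0.4476, -0.3087, 0.2128]
orientation: [-0.0, 0.036, 0.999, 0.0]
wrist_force: [-0.2, 0.2, 0.3]
opening: 0.0
[ 0.44717064 -0.30814164  0.21142612] [-0.09236529 -0.58702374 -0.32220735]
```

View pics/w14.png

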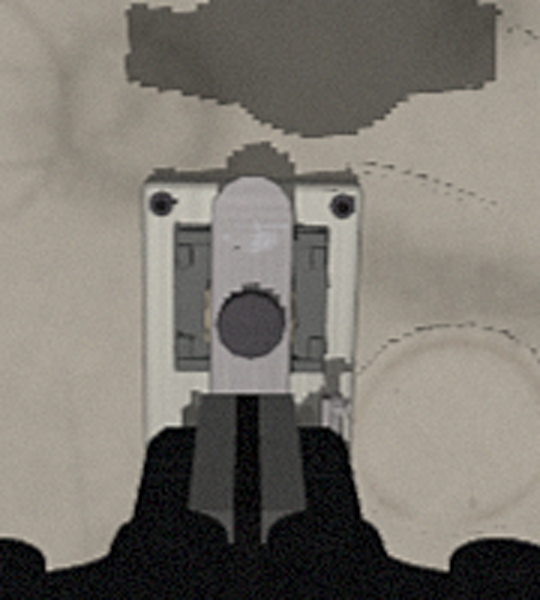

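View pics/sc14.png

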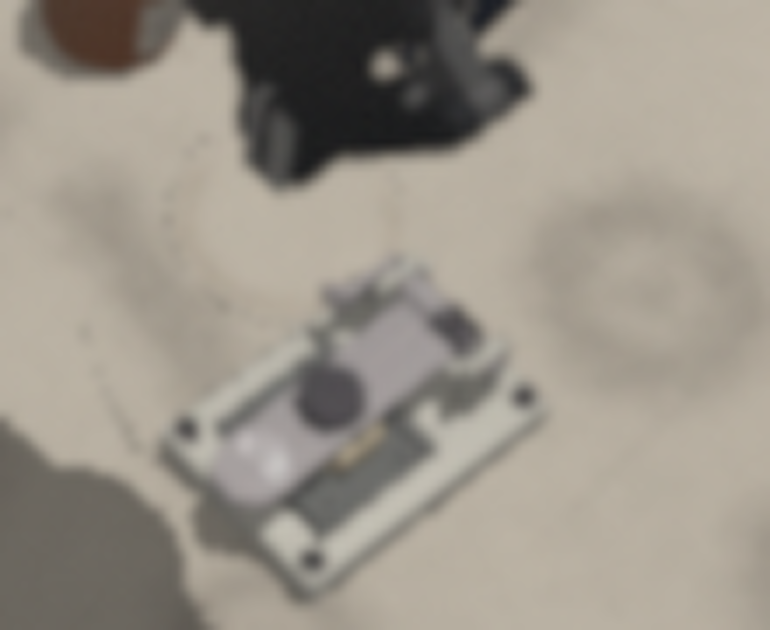

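View pics/top14.png

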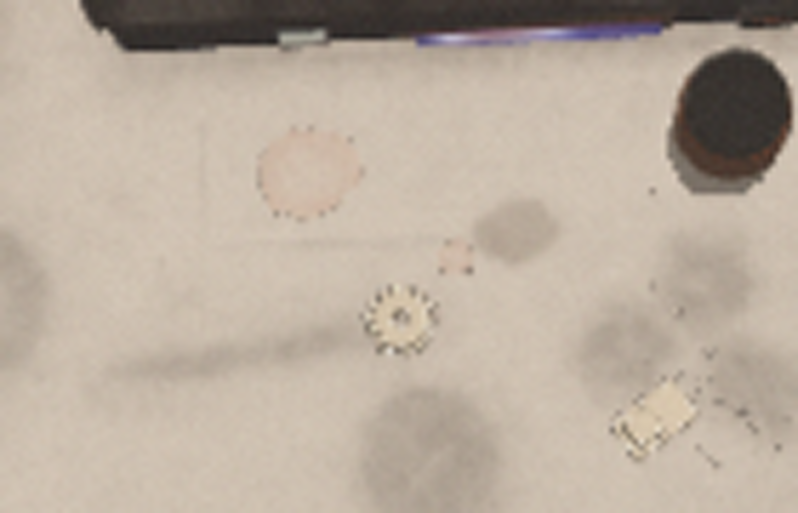

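The flap is closed on the nut, whose beige edges show on both sides of the bar at crop (208,308) and (292,308). The gear, bracket and jar are where they were, and the arm is clear. Handing in.

```bash
python3 -c "
from station import job_done
print(job_done())"
```

```text
the job is handed in; nothing more can be done
None
```

The nut is bedded in the nest under the closed flap, and I handed the job in at about 24.5 s; no verdict is reported.

- **Placing:** I laid the nut in the nest with the flap open. In the images it lay about 1 mm from the nest centre, and I let go at first contact (about 5 N).
- **Flap:** I pulled it from behind with the closed fingers, with wrist readings of 1–2 N, until it tipped. It then sprang shut by itself, clear of the fingers.
- **Pressing:** I pressed the boss down about 2 mm, with readings near 5 N, until the seat bore and the force rose steeply. I then held about 9.4–10 N vertical for more than a second. Side force brought the total to at most about 11.4 N in the readings.

In the last pictures the flap is closed on the nut, the gear, bracket and jar look unmoved, and the arm is clear with the wrist force near zero. None of the checks failed. The fitted plate outline came out about 5% (about 4 mm) wider than it appears in the pictures, which I put down to its rounded edges.

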